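# Tip the weighed fruit from the scales' scoop pan into the mixing bowl

## Task

The fruit on the kitchen scales is weighed. Take the scoop pan by its handle, tip the lemon and both limes over its open front edge into the mixing bowl from close above, without touching the fruit or shifting the bowl, then set the empty pan back, level and lengthwise, in the cradle of the scales and let go. Leave the mug and the short round tin behind the bowl where they are.

Things in the scene. Friction and masses are not known exactly. Their poses are not given: they have to be found in the camera images.
- scales: White spring kitchen scales with a round dial on the sloping front, fixed to the worktop; housing 150 x 166 mm, 78 mm high. Origin under its middle on the worktop, x away from the dial, z up.
- cradle (a joint): Travel of the sprung steel cradle of the scales in m, positive down: about 0 under the weighed fruit, -0.0045 under the empty pan, -0.0084 with nothing on it (500 N/m); stops at -0.0125 and 0.008.
- cradle_seat (a point): Middle of the cradle's bearing surface, about 105 mm above the worktop, moving with the cradle; axes as the scales'. Two steel bars along x, 16 mm wide, at y = -40 and 40 mm, 107 mm long between ends that turn up 20 mm, leaning out like the pan's sides. The pan's flat underside stands on the bars, about 5 mm free at each side.
- pan: Loose aluminium scoop pan (0.2 kg), 52 mm lips at both sides and back, open in front, black handle behind. Starts on the cradle, open edge to the scales' -y side. Origin: middle of the underside; x out through the open edge, z up. Flat floor x -70..50 mm, 90 mm wide, then rising 8 mm to the open edge at x 95; sides lean out to 150 mm apart; wall 2.5 mm.
- pan_grip (a point): Point to hold on the pan's handle, 140 mm behind the pan's origin and 36 mm above its underside; axes as the pan's. The handle is 18 mm wide (along y), 28 mm high and runs from x = -191 to -99 mm.
- pan_lip (a point): Middle of the pan's open pouring edge, 95 mm ahead of the pan's origin, 10 mm above its underside; the opening is about 100 mm wide at the floor. Axes as the pan's.
- lemon_mid (a point): Middle of the lemon (78 x 55 x 56 mm, 0.11 kg), loose in the pan, towards its back.
- lime_1_mid (a point): Middle of one lime (60 x 48 x 48 mm, 0.06 kg), loose in the pan, towards its open edge.
- lime_2_mid (a point): Middle of the other lime, same size, beside the first.
- lemon: The lemon; origin on its skin, turning with it.
- lime_1: One lime; origin on its skin, turning with it.
- lime_2: The other lime; origin on its skin, turning with it.
- bowl: Round steel mixing bowl, 230 mm across the rim, 88 mm high, wall 4 mm, foot 104 mm across, loose (0.6 kg), standing on the worktop to the right of the scales. Origin under the middle of its foot, z up.
- bowl_rim (a point): Centre of the bowl's mouth at the height of the rim, 88 mm above the bowl's origin.
- mug_tea: Green and white mug, 86 x 117 x 88 mm, bystander behind the scales at the far left; origin under its middle.
- tin_beans: Short food tin, 75 mm across, 58 mm high, bystander behind the bowl; origin under its middle.

How it is judged (in metres and radians):
On the way, in this order (a step that is already met when the one before it is completed fails the run):
1. the pan is lifted clear of the cradle with all three fruits still in it (z of pan in the frame of cradle_seat above 0.03 m and distance between each of lemon_mid, lime_1_mid, lime_2_mid and pan below 0.11 m and z of each of lemon_mid, lime_1_mid, lime_2_mid in the frame of pan above 0.01 m), for 0.2 s.
2. the lemon and both limes lie in the bowl (horizontal distance between each of lemon_mid, lime_1_mid, lime_2_mid and bowl_rim below 0.095 m and z of each of lemon_mid, lime_1_mid, lime_2_mid in the frame of bowl_rim below 0.01 m), for 0.2 s.
At the end, for the whole second after the job is handed in: The lemon and both limes lie still in the upright bowl (middles within 95 mm of its axis, at most 10 mm above the rim). The empty pan rests on the cradle: middle within 30 mm of the cradle's, lengthwise within 11 degrees, level within 8 degrees, its weight on it (all of step 2 and angle between bowl's own z axis and vertical below 0.12 rad and horizontal distance between pan and cradle_seat below 0.03 m and z of pan in the frame of cradle_seat below 0.01 m and angle between pan's own z axis and vertical below 0.14 rad and angle between the x axis of pan and the y axis of scales, either way round below 0.2 rad and value of joint cradle between -0.0072 and 0 m and linear speed of pan below 0.03 m/s and linear speed of each of lemon, lime_1, lime_2 below 0.05 m/s); the robot touches nothing.
It fails at once if the gripper touches the fruit (contact force between the fingers and lemon above 1 N or contact force between the fingers and lime_1 above 1 N or contact force between the fingers and lime_2 above 1 N).
It fails at once if the fruit is tipped out over a side of the pan and not its open front edge (pan rolled sideways more than about 35 degrees) (angle between pan's own y axis and vertical below 0.95 rad or angle between pan's own y axis and vertical above 2.19 rad).
It fails at once if a fruit falls hard (faster than 2 m/s, a drop of 20 cm) (linear speed of any of lemon, lime_1, lime_2 above 2 m/s).
It fails at once if the bowl is shifted more than 50 mm or tipped over (distance of bowl from where it was at the start of the episode above 0.05 m or angle between bowl's own z axis and vertical above 0.6 rad).
It fails at once if the mug or the short tin is shifted more than 40 mm (distance of any of mug_tea, tin_beans from where it was at the start of the episode above 0.04 m).
It also fails if it takes over 64 s, if anything falls off the work surface, if the arm or the gripper's body presses on something with over 40 N, if the wrist force passes 120 N, or if a joint passes its speed limit or range.

## Robot

A 7-joint arm with a two-finger parallel gripper is mounted at the origin on a cart in front of the work surface, level with it; the furniture and walls round the work are solid. World frame = base frame: x ahead of the robot, y to its left, z up, the work surface at z = 0. Lengths are in mm, angles in rad, forces in N, time in s.
With the tool pointing down it reaches from about 400 to 875 mm from the base axis. Payload 6.5 kg.
Tool frame: the origin (TCP) lies at the very end of the fingers, on their centre line; the grasp point (between the pads) lies behind it (r.grip_point_offset is the z of the grasp point in the tool frame, in mm); z points along the fingers, y is the line along which they close (so a half turn about z gives the same grasp; the last joint's range is limited). The gripper opens to 85 mm and grips with 20 to 120 N. Pads are 22 mm wide; open, the fingers measure 114 mm over their backs; the gripper's body (76 mm by 85 mm) begins 54 mm behind the grasp point. The pads swing forward as they close: fully open they stand 13 mm farther back than shut.
Start: joints at [1.071, 0.536, -0.004, 1.538, 0.003, 1.067, -0.071], TCP at [273.204, -589.788, 231.29] pointing down, gripper open.
Joint ranges: [-2.7, 2.7], [-0.37, 2.16], [-1.27, 1.26], [0.24, 2.4], [-1.31, 4.45], [0.19, 1.91], [-2.76, 2.76]. Speed limits (rad/s): [2.39, 2.39, 3.14, 3.14, 3.14, 3.14, 3.14].

## Interface

Orientations are given as a rotation vector (axis times angle).
In Python, from workcell import r, optics gives the robot as it stands.
- The arm moves only by the shell command python3 -m jog 'ROWS' [OPENING]. ROWS is JSON, a list of rows, each an object with "offset": the shift along the tool's x, y, z in m, a list of three; "twist": the turn, a rotation vector about the tool's x, y, z in degrees, a list of three. A call has 1 to 8 rows; each row is the pose to reach, as a shift and turn from the pose commanded when the call began, along the tool's axes at that moment; what a row does not reach only later rows make up. A row lasts 1/8 s, in which the tool goes at most 62.5 mm and 10.7 degrees, less where a joint would pass 70% of its speed; a pose out of reach is approached as far as the arm can. A call with a gripper value outside its range is refused whole. OPENING is the finger opening in m, from 0 to 0.0854, set as the call begins (- or left out, the last holds). The fingers move at their own pace and stop on an object; the grip force is fixed at half the most. Time passes only in rows, so rows that repeat a pose let the fingers close. It gives the time, the measured TCP pose, the force, the opening and the grip force at its end, in the units of the state.
- r.read_state(): the state, without advancing time (a new reading comes with each control period).
- optics.get_image(name): name is "side" or "top" or "wrist"; returns a dict with "img" (384x512x3 uint8, red, green, blue), "fx", "fy", "cx", "cy" (pixels), "k1" (the pictures are not rectified: a ray, as slopes to the right and down, at radius r is drawn at 1 + k1 r^2 times it, then the intrinsics apply), "world_to_cam" (4x4, takes a point from world to camera coordinates); the wrist camera has in their place "mount" (4x4, takes a point from camera to tool coordinates, whose origin is the TCP and whose axes are the flange's). Camera axes: x right, y down, z forward; pixel columns grow to the right and rows downward; lengths in mm; the calibration is good to about 2 mm. A picture is of the moment at which its call begins: read the wrist's pose just before it. There is no depth.
- r.hand_in(): hands the job in; it is judged then, once.
The state is a dict: "t": time; "joints": joint angles; "joint_velocities": joint speeds; "effort": joint torques, N m; "ee_pos": TCP position; "tcp_rot": TCP orientation; "contact_force": force on the tool from outside, world axes, zero at the start; "ft_torque": the same for the moment, N m; "grip_width": finger opening in mm; "finger_force": force on a finger pad.
Only numpy, scipy, OpenCV 4.12 (cv2) and the standard library are available. Lean on these libraries where they do the work, as an engineer would, in place of code of your own. Each camera call takes 0.05 s, during which the arm holds its last target. There are 200 camera calls.

## Working session

There is one attempt and no reset: what is moved stays moved. The work goes in short steps, Python scripts to look and compute and a shell command to move; the robot and the scene stay as the last step left them, time stands still between calls to the robot, and variables do not carry over. Pictures are saved under pics/ and viewed, at most 10 in all, crops included, and the job is handed in when it is done.

```bash
ls; mkdir -p pics
cat > h.py <<'E'
import numpy as np, cv2
from scipy.spatial.transform import Rotation as R
from workcell import r, optics
def snap(n,f):
    d=optics.get_image(n); cv2.imwrite('pics/'+f+'.png',cv2.cvtColor(d['img'],cv2.COLOR_RGB2BGR)); return d
def ray(d,u,v):
    K=np.array([[d['fx'],0,d['cx']],[0,d['fy'],d['cy']],[0,0,1.]])
    p=cv2.undistortPoints(np.array([[[u,v]]],float),K,np.array([d['k1'],0,0,0,0.]))[0,0]
    T=np.linalg.inv(d['world_to_cam']); return T[:3,3],T[:3,:3]@np.array([p[0],p[1],1])
def onz(d,u,v,z):
    o,k=ray(d,u,v); return o+k*(z-o[2])/k[2]
def proj(d,P):
    W=d['world_to_cam']; p=W[:3,:3]@np.array(P,float)+W[:3,3]; a=p[:2]/p[2]; a=a*(1+d['k1']*(a@a)); return [d['fx']*a[0]+d['cx'],d['fy']*a[1]+d['cy']]
E
python3 - <<'E'
from h import *
a=snap('top','top0');b=snap('side','side0')
cv2.imwrite('pics/both.png',0) if 0 else None
for d in(a,b): print(np.linalg.inv(d['world_to_cam'])[:3,3].round(), [d[k] for k in('fx','fy','cx','cy','k1')])
s=r.read_state();print(s['t'],s['ee_pos'],s['tcp_rot'],R.from_rotvec(s['tcp_rot']).as_matrix().round(3),r.grip_point_offset)
E
```

```text
pics
[ 509.   98. 1128.] [415.0467785140719, 415.0467785140719, 251.1090679918663, 196.13948910360915, -0.0713395920053113]
[447. 808. 721.] [367.25576388572694, 367.25576388572694, 254.24389878430983, 191.35994067610923, 0.00860632025790338]
0.1 [ 272.94708428 -589.26774651  230.49610418] [-3.06647522e+00 -6.75863240e-01  6.98850364e-04] [[ 0.907  0.42  -0.001]
 [ 0.42  -0.907  0.001]
 [-0.    -0.002 -1.   ]] -18.700000000000003
```

View pics/top0.png

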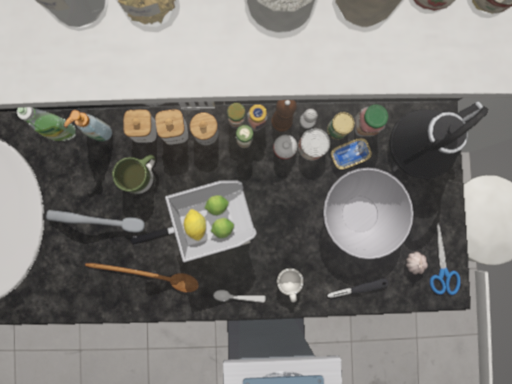

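View pics/side0.png

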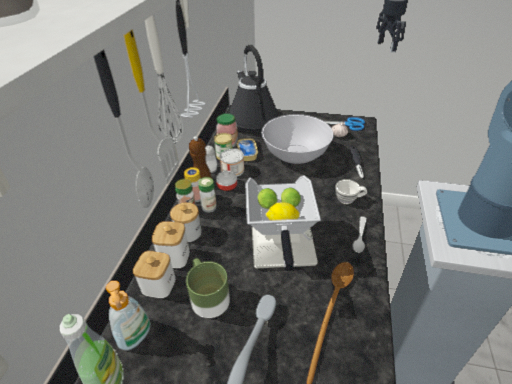

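The top view shows the pan around (212,218) opening right, with its handle at (135–172, 235). The bowl is at (368,213). The side view confirms the handle points to +y, at (287,232–265).

Run:
```python
from h import *
print([x for x in dir(r) if x[0]!='_'],[x for x in dir(optics) if x[0]!='_'])
t=cv2.imread('pics/top0.png');s=cv2.imread('pics/side0.png')
g=lambda i:(255*(i/255.)**0.5).astype('uint8')
c1=cv2.resize(g(t[170:270,120:260]),None,fx=4,fy=4,interpolation=cv2.INTER_CUBIC)
c2=cv2.resize(g(s[170:270,235:335]),None,fx=4,fy=4,interpolation=cv2.INTER_CUBIC)[:, :240+160]
cv2.imwrite('pics/c.png',cv2.resize(np.hstack([c1[:, :],c2]),None,fx=.83,fy=.83))
# bowl outline
d=optics.get_image('top'); hsv=cv2.cvtColor(d['img'],cv2.COLOR_RGB2HSV)
m=((hsv[...,2]>75)&(hsv[...,1]<60)).astype('uint8'); m[:,:310]=0;m[:, 425:]=0;m[:165]=0;m[262:]=0
cs=max(cv2.findContours(m,0,2)[0],key=cv2.contourArea); (x,y),rad=cv2.minEnclosingCircle(cs); e=cv2.fitEllipse(cv2.convexHull(cs)); print('bowl',x,y,rad,e)
print(onz(d,*e[0],88),[np.linalg.norm(onz(d,e[0][0]+a,e[0][1]+b,88)-onz(d,*e[0],88)) for a,b in((e[1][0]/2,0),(0,e[1][1]/2))])
for n,lo,hi in(('lemon',(20,120,120),(33,255,255)),('lime',(34,110,40),(60,255,255))):
    k=cv2.inRange(hsv,lo,hi); k[:190]=0;k[245:]=0;k[:,:175]=0;k[:,245:]=0
    for c in cv2.findContours(k,0,2)[0]:
        if cv2.contourArea(c)>60:
            M=cv2.moments(c);p=(M['m10']/M['m00'],M['m01']/M['m00']);print(n,np.round(p,1),onz(d,*p,134).round())
# tin behind the bowl candidates
print([onz(d,*p,58).round() for p in((315,143),(286,147))])
```

```text
['IKError', 'grip_point_offset', 'hand_in', 'read_state'] ['get_image']
bowl 367.743896484375 212.98780822753906 46.39834976196289 ((367.909423828125, 212.92684936523438), (90.3502426147461, 92.63463592529297), 155.45062255859375)
[ 536.53132469 -223.67721415   88.        ] [np.float64(117.98919465794742), np.float64(116.76897830203082)]
lemon [194.3 224.6] [520. 210. 134.]
lime [222.  227.4] [511. 144. 134.]
lime [216.3 204.6] [566. 157. 134.]
[array([ 725., -101.,   58.]), array([716., -25.,  58.])]
```

View pics/c.png

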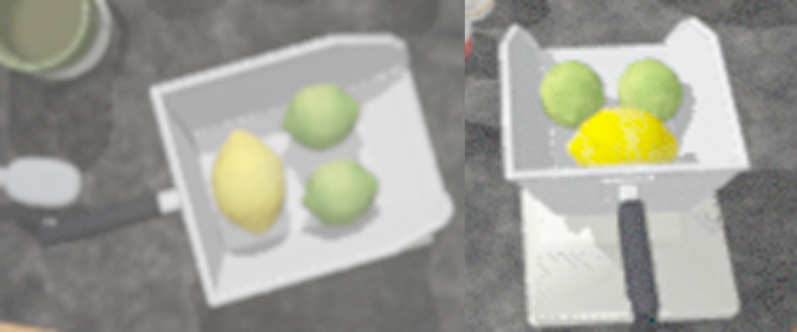

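The crop shows the pan's back rim corners at about (166,197) and (184,261) in the top view. The handle runs from (170,231) to (133,241). In the side view the rim corners are at (248,223) and (320,220), and the handle runs from (285,232) to (289,266).

Run:
```python
from h import *
t=optics.get_image('top');s=optics.get_image('side')
A=[onz(t,*p,157) for p in((166.1,197.1),(183.9,261.3))];B=[onz(s,*p,157) for p in((248,223.3),(319.6,219.7))]
H=[onz(t,*p,z) for p,z in(((169.7,231.1),150),((132.7,240.8),150))];G=[onz(s,*p,155) for p in((284.7,231.7),(289.2,266.4))]
for n,q in zip('ABHG',(A,B,H,G)):
    d=q[1]-q[0];print(n,np.round(q),np.linalg.norm(d).round(),np.degrees(np.arctan2(d[1],d[0])).round(1))
def tri(p,q):
    o1,k1=ray(t,*p);o2,k2=ray(s,*q);x=np.linalg.lstsq(np.c_[k1,-k2],o2-o1,rcond=None)[0];a,b=o1+x[0]*k1,o2+x[1]*k2;return ((a+b)/2).round(),np.linalg.norm(a-b).round(1)
print(tri((166.1,197.1),(248,223.3)),tri((183.9,261.3),(319.6,219.7)),tri((132.7,240.8),(289.2,266.4)))
```

```text
A [[586. 272. 157.]
 [435. 233. 157.]] 155.0 -165.5
B [[586. 275. 157.]
 [437. 236. 157.]] 154.0 -165.1
H [[506. 266. 150.]
 [486. 354. 150.]] 90.0 103.1
G [[506. 283. 155.]
 [484. 370. 155.]] 90.0 103.9
(array([586., 273., 154.]), np.float64(1.0)) (array([436., 234., 155.]), np.float64(2.2)) (array([485., 357., 138.]), np.float64(0.0))
```

```bash
cat >> h.py <<'E'
YAW=14.3   # azimuth of tool y (= pan y); pan x points to azimuth YAW-90
def toolrot(lean,yaw=None):  # lean>0: tool body leans behind the handle
    a=np.radians(YAW if yaw is None else yaw); y=np.array([np.cos(a),np.sin(a),0]); z=np.array([0,0,-1.]); x=np.cross(y,z)
    return R.from_matrix(np.c_[x,y,z])*R.from_euler('y',-lean,degrees=True)
def goal(p,lean,yaw=None,grip=True):
    """offset (m) and twist (deg) from present tool pose to the pose; p is the grasp point if grip else TCP"""
    s=r.read_state(); C=R.from_rotvec(s['tcp_rot']); G=toolrot(lean,yaw)
    p=np.array(p,float)-(G.apply([0,0,r.grip_point_offset]) if grip else 0)
    o=C.inv().apply(p-s['ee_pos'])/1000; w=(C.inv()*G).as_rotvec(degrees=True)
    print('t',round(s['t'],2),'offset',o.round(4),'twist',w.round(2),'tcp goal',p.round(1))
E
python3 -c "
from h import *
goal([480,-200,300],0,-30)
goal([480,150,290],30)"
```

```text
t 0.25 offset [ 0.3515 -0.2665 -0.0502] twist [-5.000e-02 -1.000e-02 -3.514e+01] tcp goal [ 480.  -200.   281.3]
t 0.25 offset [ 0.4969 -0.5749 -0.0425] twist [-20.81 -25.02 -77.49] tcp goal [482.3 140.9 273.8]
```

```bash
python3 -m jog '[{"offset":[0.05,-0.035,-0.05],"twist":[0,0,-8]},{"offset":[0.1,-0.075,-0.05],"twist":[0,0,-16]},{"offset":[0.15,-0.11,-0.05],"twist":[0,0,-24]},{"offset":[0.2,-0.15,-0.05],"twist":[0,0,-32]},{"offset":[0.25,-0.19,-0.05],"twist":[0,0,-35]},{"offset":[0.3,-0.225,-0.05],"twist":[0,0,-35]},{"offset":[0.35,-0.265,-0.05],"twist":[0,0,-35]},{"offset":[0.35,-0.265,-0.05],"twist":[0,0,-35]}]' 0.0854; python3 -c "
from h import *
print(np.round(r.read_state()['joints'],2))
goal([480,150,290],30)"
```

```text
t: 1.25
ee_pos: [481.2, -197.5, 281.5]
tcp_rot: [-2.717, -1.576, -0.003]
contact_force: [-0.1, -0.8, 0.3]
grip_width: 85.6
finger_force: 0.0
[ 0.57  0.28 -0.32  1.81  0.1   1.07 -0.31]
t 1.25 offset [ 0.2944 -0.167   0.0082] twist [-11.48 -28.59 -43.03] tcp goal [482.3 140.9 273.8]
```

```bash
python3 -m jog '[{"offset":[0.045,-0.025,-0.02],"twist":[-2,-4,-6]},{"offset":[0.09,-0.05,-0.02],"twist":[-4,-8,-12]},{"offset":[0.14,-0.08,-0.02],"twist":[-5,-12,-18]},{"offset":[0.19,-0.11,-0.02],"twist":[-6.5,-16,-24]},{"offset":[0.24,-0.14,-0.01],"twist":[-8,-20,-30]},{"offset":[0.294,-0.167,0],"twist":[-10,-24,-37]},{"offset":[0.294,-0.167,0.008],"twist":[-11.5,-28.5,-43]},{"offset":[0.294,-0.167,0.008],"twist":[-11.5,-28.5,-43]}]'; python3 -c "
from h import *
print(np.round(r.read_state()['joints'],2))
s=r.read_state();print(R.from_rotvec(s['tcp_rot']).as_matrix().round(2))
goal([502,289,200],30)
d=optics.get_image('wrist');print(d['mount'].round(2));cv2.imwrite('pics/w1.png',d['img'][...,::-1])"
```

```text
t: 2.25
ee_pos: [481.8, 136.5, 272.0]
tcp_rot: [1.659, 2.125, -0.448]
contact_force: [0.4, -0.7, 1.6]
grip_width: 85.6
finger_force: 0.0
[-0.2   0.41 -0.61  1.82  0.68  1.36 -0.84]
[[-0.21  0.97  0.12]
 [ 0.84  0.24 -0.49]
 [-0.5  -0.   -0.87]]
t 2.25 offset [0.1598 0.0569 0.0093] twist [-0.32 -0.   -0.17] tcp goal [504.3 279.9 183.8]
[[  -0.     -0.96   -0.29   72.84]
 [   1.     -0.     -0.      0.42]
 [   0.     -0.29    0.96 -143.41]
 [   0.      0.      0.      1.  ]]
```

```bash
python3 -m jog '[{"offset":[0.05,0.02,0],"twist":[0,0,0]},{"offset":[0.1,0.04,0],"twist":[0,0,0]},{"offset":[0.14,0.057,0.009],"twist":[0,0,0]},{"offset":[0.16,0.057,0.009],"twist":[0,0,0]},{"offset":[0.16,0.057,0.009],"twist":[0,0,0]}]'; python3 -c "
from h import *
goal([502,289,141],30)
s=r.read_state();d=optics.get_image('wrist');cv2.imwrite('pics/w2.png',d['img'][...,::-1])
T=np.eye(4);T[:3,:3]=R.from_rotvec(s['tcp_rot']).as_matrix();T[:3,3]=s['ee_pos'];d['world_to_cam']=np.linalg.inv(T@d['mount'])
f=np.array([.247,-.969,0])
for b in(99,122,140,191): print(b,np.round(proj(d,np.array([532,171,155])-b*f)))
np.save('d2.npy',d,allow_pickle=True)"
```

```text
t: 2.92
ee_pos: [505.7, 279.1, 185.7]
tcp_rot: [1.663, 2.121, -0.446]
contact_force: [-0.5, -0.7, 0.8]
grip_width: 85.3
finger_force: 0.0
t 2.92 offset [ 0.0314 -0.0011  0.0521] twist [-0.3  -0.01 -0.41] tcp goal [504.3 279.9 124.8]
99 [251. 211.]
122 [251. 186.]
140 [250. 164.]
191 [248.  74.]
```

View pics/w2.png

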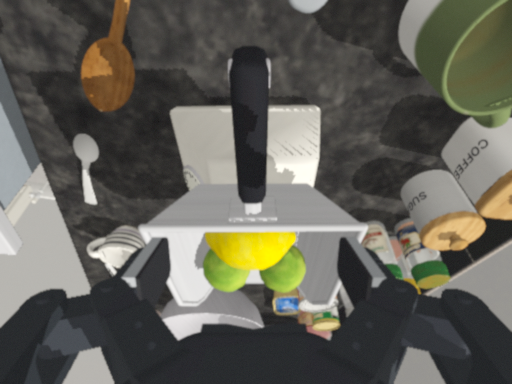

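The wrist view shows the handle straight along the image, with its end at (250,47) and its front at (252,200). The back rim corners are at (143,228) and (367,232). I'll resolve the remaining 10 mm ambiguity along the handle by triangulating.

Run:
```python
from h import *
w=np.load('d2.npy',allow_pickle=True).item();t=optics.get_image('top');s=optics.get_image('side')
def tri(*dp):
    A=np.zeros((3,3));b=np.zeros(3)
    for d,p in dp:
        o,k=ray(d,*p);k/=np.linalg.norm(k);M=np.eye(3)-np.outer(k,k);A+=M;b+=M@o
    x=np.linalg.solve(A,b);return x.round(1),[np.round(np.array(proj(d,x))-p,1) for d,p in dp]
for n,a in dict(rimL=((w,(143,228)),(t,(183.9,261.3)),(s,(319.6,219.7))),rimR=((w,(367,232)),(t,(166.1,197.1)),(s,(248,223.3))),hfront=((w,(252,200)),(t,(168.2,232))),hend=((w,(250,47)),(t,(132.7,240.8)),(s,(289.2,266.4)))).items(): print(n,*tri(*a))
```

```text
rimL [436.8 233.6 156.6] [array([-1.6, -1.7]), array([-0. , -0.7]), array([ 0.3, -0.5])]
rimR [586.2 273.  159.5] [array([-1.3, -4.5]), array([-0.5, -0.4]), array([ 0.2, -1.6])]
hfront [505.5 270.4 149.1] [array([-2.4, -0.1]), array([-0.2, -0.7])]
hend [485.  358.  136.8] [array([0.1, 5.9]), array([-0.4,  0.1]), array([0. , 0.9])]
```

```bash
python3 -c "
from h import *
goal([500.5,293,141],30)"
```

```text
t 3.08 offset [ 0.0369 -0.0024  0.0505] twist [-0.21  0.03 -0.53] tcp goal [502.8 283.9 124.8]
```

```bash
python3 -m jog '[{"offset":[0.007,-0.002,0.002],"twist":[0,0,-0.5]},{"offset":[0.016,-0.002,0.015],"twist":[0,0,-0.5]},{"offset":[0.026,-0.002,0.032],"twist":[0,0,-0.5]},{"offset":[0.037,-0.002,0.05],"twist":[0,0,-0.5]},{"offset":[0.037,-0.002,0.05],"twist":[0,0,-0.5]},{"offset":[0.037,-0.002,0.05],"twist":[0,0,-0.5]}]'; python3 -m jog '[{"offset":[0,0,0],"twist":[0,0,0]},{"offset":[0,0,0],"twist":[0,0,0]},{"offset":[0,0,0],"twist":[0,0,0]},{"offset":[0,0,0],"twist":[0,0,0]},{"offset":[0,0,0],"twist":[0,0,0]},{"offset":[0,0,0],"twist":[0,0,0]},{"offset":[0,0,0],"twist":[0,0,0]},{"offset":[0,0,0],"twist":[0,0,0]}]' 0; python3 -c "
from h import *
goal([500.5,293,141],30)
goal([500.5,293,221],30)
snap('side','s3')
print(np.round(r.read_state()['ft_torque'],2))"
```

```text
t: 3.82
ee_pos: [502.1, 286.2, 123.6]
tcp_rot: [1.652, 2.13, -0.448]
contact_force: [0.8, 0.5, 0.4]
grip_width: 85.8
finger_force: 0.0
t: 4.82
ee_pos: [502.3, 286.2, 123.7]
tcp_rot: [1.652, 2.13, -0.447]
contact_force: [0.8, 0.7, 1.0]
grip_width: 17.0
finger_force: 60.5
t 4.83 offset [-0.0025 -0.0001  0.0002] twist [-0.2  -0.01  0.14] tcp goal [502.8 283.9 124.8]
t 4.83 offset [-0.0425 -0.0004 -0.0691] twist [-0.2  -0.01  0.14] tcp goal [502.8 283.9 204.8]
[ 0.66 -0.29  0.32]
```

```bash
python3 -m jog '[{"offset":[-0.002,0,-0.003],"twist":[0,0,0]},{"offset":[-0.005,0,-0.009],"twist":[0,0,0]},{"offset":[-0.01,0,-0.017],"twist":[0,0,0]},{"offset":[-0.016,0,-0.028],"twist":[0,0,0]},{"offset":[-0.022,0,-0.038],"twist":[0,0,0]},{"offset":[-0.028,0,-0.048],"twist":[0,0,0]},{"offset":[-0.034,0,-0.059],"twist":[0,0,0]},{"offset":[-0.04,0,-0.069],"twist":[0,0,0]}]';python3 -c "
from h import *
d=snap('side','s4');t=snap('top','t4');a=cv2.imread('pics/s4.png')[120:290,220:360];b=cv2.imread('pics/t4.png')[160:290,120:300]
cv2.imwrite('pics/l4.png',np.hstack([cv2.resize(a,(396,480)),cv2.resize(b,(400,480))]))
s=r.read_state();print(s['contact_force'].round(1) if hasattr(s['contact_force'],'round') else s['contact_force'],np.round(s['ft_torque'],2))"
```

```text
t: 5.88
ee_pos: [502.5, 286.1, 204.3]
tcp_rot: [1.653, 2.13, -0.448]
contact_force: [0.1, 0.1, -3.9]
grip_width: 17.3
finger_force: 59.9
[ 0.8  0.3 -3.1] [ 1.4   0.33 -0.02]
```

View pics/l4.png

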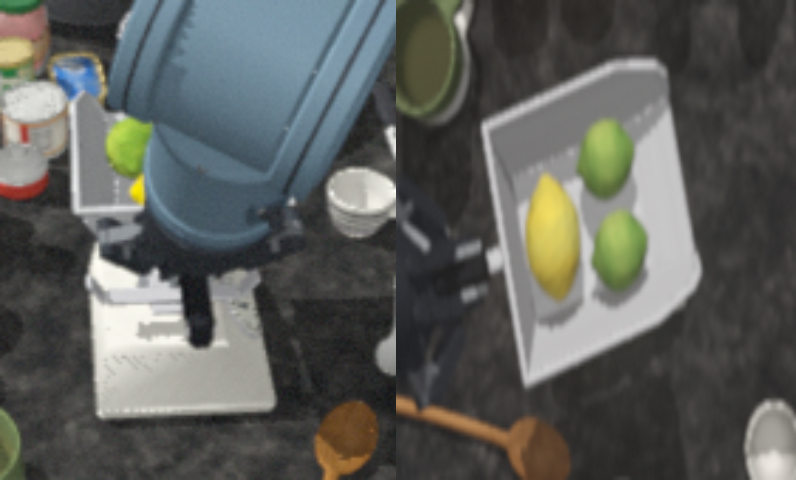

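The pan is lifted with all three fruits inside: lemon at the back, limes in front. I'll check the pitch in the grip by comparing back-rim and lip projections.

Run:
```python
from h import *
t=optics.get_image('top');f=np.array([.247,-.969,0]);l=np.array([.969,.247,0])
for O,n in((np.array([531,174,105]),'0'),(np.array([531,174,185.]),'1')):
  for x,y,z in((-82,75,52),(-82,-75,52),(95,50,10),(95,-50,10)):
    print(n,(x,y,z),np.round(proj(t,O+x*f+y*l+[0,0,z]),1))
# lip edge: bright->dark transition along pan centre line in both pictures
for fn,O in(('top0',np.array([531,174,105])),('t4',np.array([531,174,185.]))):
  g=cv2.GaussianBlur(cv2.imread(f'pics/{fn}.png',0),(3,3),0)
  for y in(-25,0,20):
    xs=np.arange(70,130,3);print(fn,y,[int(g[int(round(v)),int(round(u))]) for u,v in(proj(t,O+x*f+y*l+[0,0,10]) for x in xs)])
```

```text
0 (-82, 75, 52) [166.2 198. ]
0 (-82, -75, 52) [183.2 260.1]
0 (95, 50, 10) [241.8 189.3]
0 (95, -50, 10) [253.1 228.6]
1 (-82, 75, 52) [159.6 195.4]
1 (-82, -75, 52) [178. 263.]
1 (95, 50, 10) [241.9 186. ]
1 (95, -50, 10) [254.1 228.7]
top0 -25 [198, 198, 197, 197, 196, 196, 197, 190, 164, 120, 77, 67, 66, 66, 65, 65, 62, 58, 63, 63]
top0 0 [198, 198, 197, 197, 196, 197, 197, 191, 168, 126, 80, 65, 62, 59, 60, 62, 62, 63, 67, 70]
top0 20 [197, 198, 196, 196, 196, 196, 197, 186, 158, 113, 69, 61, 63, 63, 60, 58, 59, 60, 62, 58]
t4 -25 [199, 198, 198, 197, 196, 197, 198, 195, 147, 105, 73, 68, 67, 67, 66, 60, 63, 64, 68, 67]
t4 0 [198, 198, 197, 197, 196, 197, 198, 195, 139, 97, 73, 64, 59, 60, 63, 63, 66, 68, 70, 66]
t4 20 [199, 198, 198, 197, 196, 197, 198, 191, 167, 124, 62, 61, 60, 61, 61, 61, 62, 60, 55, 55]
```

```bash
cat >> h.py <<'E'
def panrot(pitch,yaw=YAW):  # pitch>0 nose down
    a=np.radians(yaw-90); x=np.array([np.cos(a),np.sin(a),0]); z=np.array([0,0,1.]); y=np.cross(z,x)
    return R.from_matrix(np.c_[x,y,z])*R.from_euler('y',pitch,degrees=True)
def pangoal(ref,p,pitch,yaw=YAW):
    """offset/twist that put pan point ref (pan frame) at world p"""
    t0,q,tp=np.load('held.npy',allow_pickle=True)  # tool rot in pan (rotvec), tcp in pan
    P=panrot(pitch,yaw); G=P*R.from_rotvec(q); tcp=np.array(p,float)+P.apply(tp-np.array(ref,float))
    s=r.read_state(); C=R.from_rotvec(s['tcp_rot'])
    o=C.inv().apply(tcp-s['ee_pos'])/1000; w=(C.inv()*G).as_rotvec(degrees=True)
    print('t',round(s['t'],2),'pitch',pitch,'offset',o.round(4),'twist',w.round(2),'tcp',tcp.round())
def pannow():
    t0,q,tp=np.load('held.npy',allow_pickle=True); s=r.read_state()
    P=R.from_rotvec(s['tcp_rot'])*R.from_rotvec(q).inv(); O=s['ee_pos']-P.apply(tp)
    print('pan',O.round(1),'lip',(O+P.apply([95,0,10])).round(1),P.as_matrix()[2].round(3))
LIP=[95,0,10]
E
python3 -c "
from h import *
s=r.read_state();P=panrot(0)
h=np.empty(3,object);h[0]=0;h[1]=(P.inv()*R.from_rotvec(s['tcp_rot'])).as_rotvec();h[2]=P.inv().apply(np.array(s['ee_pos'])-[531,174,185]);np.save('held.npy',h,allow_pickle=True);print(h)
pannow()
pangoal([0,0,0],[531,174,195],-8)
pangoal([0,0,0],[500,-83,205],-8)"
```

```text
[0 array([-1.50109720e-03,  2.61872075e+00, -4.67974917e-03])
 array([-115.80324454,    0.34017567,   19.07139211])]
pan [531. 174. 185.] lip [554.5  81.9 195. ] [ 0. -0.  1.]
t 6.03 pitch -8 offset [0.0045 0.     0.0047] twist [ 0.02 -8.    0.02] tcp [502. 288. 198.]
t 6.03 pitch -8 offset [-0.2095 -0.0936  0.1169] twist [ 0.02 -8.    0.02] tcp [471.  31. 208.]
```

```bash
python3 -m jog '[{"offset":[0,0,0],"twist":[0,-1.5,0]},{"offset":[0.002,0,0.002],"twist":[0,-3.5,0]},{"offset":[0.002,-0.001,0.004],"twist":[0,-6,0]},{"offset":[0,-0.003,0.007],"twist":[0,-8,0]},{"offset":[-0.008,-0.007,0.011],"twist":[0,-8,0]},{"offset":[-0.018,-0.011,0.016],"twist":[0,-8,0]},{"offset":[-0.03,-0.016,0.022],"twist":[0,-8,0]},{"offset":[-0.043,-0.022,0.029],"twist":[0,-8,0]}]';python3 -c "
from h import *
pangoal([0,0,0],[500,-83,205],-8);pannow()"
```

```text
t: 7.02
ee_pos: [494.1, 228.8, 200.3]
tcp_rot: [1.574, 2.027, -0.547]
contact_force: [-0.1, -0.3, -4.1]
grip_width: 17.4
finger_force: 59.9
t 7.03 pitch -8 offset [-0.1512 -0.0709  0.1091] twist [-0.04  0.04 -0.  ] tcp [471.  31. 208.]
pan [522.7 115.  197.7] lip [545.6  25.2 220.9] [ 0.14 -0.    0.99]
```

```bash
python3 -m jog '[{"offset":[-0.01,-0.005,0.007],"twist":[0,0,0]},{"offset":[-0.021,-0.01,0.015],"twist":[0,0,0]},{"offset":[-0.033,-0.015,0.024],"twist":[0,0,0]},{"offset":[-0.045,-0.021,0.032],"twist":[0,0,0]},{"offset":[-0.057,-0.027,0.041],"twist":[0,0,0]},{"offset":[-0.069,-0.032,0.05],"twist":[0,0,0]},{"offset":[-0.081,-0.038,0.058],"twist":[0,0,0]},{"offset":[-0.093,-0.044,0.067],"twist":[0,0,0]}]' >/dev/null; python3 -m jog '[{"offset":[-0.011,-0.005,0.008],"twist":[0,0,0]},{"offset":[-0.021,-0.01,0.015],"twist":[0,0,0]},{"offset":[-0.031,-0.015,0.022],"twist":[0,0,0]},{"offset":[-0.04,-0.018,0.028],"twist":[0,0,0]},{"offset":[-0.048,-0.022,0.034],"twist":[0,0,0]},{"offset":[-0.054,-0.025,0.039],"twist":[0,0,0]},{"offset":[-0.058,-0.027,0.042],"twist":[0,0,0]},{"offset":[-0.058,-0.027,0.042],"twist":[0,0,0]}]';python3 -c "
from h import *
pannow()
pangoal(LIP,[524,-173,150],-8)
pangoal(LIP,[524,-173,125],0)
print(np.round(r.read_state()['joints'],2))
t=snap('top','t5');d=snap('side','s5');a=cv2.imread('pics/s5.png')[70:270,200:400];b=cv2.imread('pics/t5.png')[140:290,200:430]
cv2.imwrite('pics/l5.png',np.hstack([cv2.resize(a,(350,350)),cv2.resize(b,(440,350))]))"
```

```text
t: 9.02
ee_pos: [471.1, 32.3, 207.3]
tcp_rot: [1.573, 2.028, -0.547]
contact_force: [-0.7, 0.0, -4.2]
grip_width: 17.4
finger_force: 59.9
pan [499.8 -81.5 204.6] lip [ 522.8 -171.3  227.8] [ 0.14  -0.001  0.99 ]
t 9.03 pitch -8 offset [0.0463 0.0012 0.0624] twist [-0.04  0.04  0.05] tcp [472.  31. 130.]
t 9.03 pitch 0 offset [0.0441 0.0012 0.0584] twist [-0.06  8.04  0.02] tcp [472.  31. 134.]
[-0.17  0.45 -0.52  2.03  0.87  1.24 -0.95]
```

View pics/l5.png

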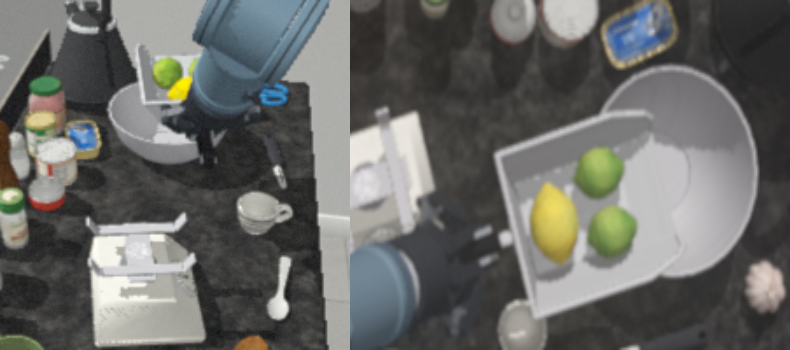

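The picture shows the lip over the bowl's near half, the fruit still in the pan, and the empty cradle visible. I'll lower the pan, then pour.

```bash
python3 -m jog '[{"offset":[0.005,0,0.007],"twist":[0,0,0]},{"offset":[0.013,0,0.018],"twist":[0,0.5,0]},{"offset":[0.022,0.001,0.03],"twist":[0,1.5,0]},{"offset":[0.031,0.001,0.042],"twist":[0,3,0]},{"offset":[0.038,0.001,0.05],"twist":[0,4.5,0]},{"offset":[0.042,0.001,0.056],"twist":[0,5.5,0]},{"offset":[0.044,0.001,0.058],"twist":[0,6.5,0]},{"offset":[0.044,0.001,0.058],"twist":[0,7,0]}]'; python3 -c "
from h import *
pannow()
for p,z in((5,120),(10,115),(15,110),(20,105),(25,102),(30,100),(40,98),(50,98),(60,98)): pangoal(LIP,[524,-173,z],p)
print(np.round(r.read_state()['joints'],2))"
```

```text
t: 10.12
ee_pos: [472.2, 31.6, 134.6]
tcp_rot: [1.643, 2.117, -0.46]
contact_force: [-0.6, -0.4, -4.2]
grip_width: 17.3
finger_force: 59.9
pan [500.5 -81.  117.6] lip [ 523.9 -172.9  129.3] [ 0.018 -0.001  1.   ]
t 10.12 pitch 5 offset [-0.0082 -0.0001 -0.01  ] twist [-0.06  6.01 -0.  ] tcp [473.  30. 147.]
t 10.12 pitch 10 offset [-0.0176 -0.0001 -0.0196] twist [-0.07 11.01 -0.02] tcp [473.  27. 161.]
t 10.12 pitch 15 offset [-0.0283 -0.0002 -0.0281] twist [-0.08 16.01 -0.04] tcp [475.  22. 173.]
t 10.12 pitch 20 offset [-0.04   -0.0002 -0.0355] twist [-0.09 21.01 -0.05] tcp [476.  16. 186.]
t 10.12 pitch 25 offset [-0.0537 -0.0003 -0.0432] twist [-0.1  26.01 -0.07] tcp [478.   9. 199.]
t 10.12 pitch 30 offset [-0.0688 -0.0003 -0.0504] twist [-0.11 31.01 -0.09] tcp [480.  -0. 213.]
t 10.12 pitch 40 offset [-0.102  -0.0005 -0.0622] twist [-0.13 41.01 -0.12] tcp [486. -22. 240.]
t 10.12 pitch 50 offset [-0.138  -0.0006 -0.0696] twist [-0.15 51.01 -0.16] tcp [493. -48. 265.]
t 10.12 pitch 60 offset [-0.1748 -0.0007 -0.0706] twist [-0.17 61.01 -0.2 ] tcp [500. -78. 285.]
[-0.11  0.53 -0.51  2.07  0.91  1.05 -0.99]
```

```bash
python3 -m jog '[{"offset":[-0.004,0,-0.005],"twist":[0,3,0]},{"offset":[-0.008,0,-0.01],"twist":[0,6,0]},{"offset":[-0.013,0,-0.015],"twist":[0,8.5,0]},{"offset":[-0.0176,0,-0.0196],"twist":[0,11,0]},{"offset":[-0.0228,0,-0.024],"twist":[0,13.5,0]},{"offset":[-0.0283,0,-0.028],"twist":[0,16,0]},{"offset":[-0.034,0,-0.032],"twist":[0,18.5,0]},{"offset":[-0.04,0,-0.0355],"twist":[0,21,0]}]'; python3 -c "
from h import *
pannow()
t=snap('top','t6')
for p,z in((25,102),(30,100),(35,98),(40,98),(50,98),(60,98)): pangoal(LIP,[524,-173,z],p)
print(np.round(r.read_state()['joints'],2))"
```

```text
t: 11.12
ee_pos: [475.9, 15.8, 186.1]
tcp_rot: [1.842, 2.372, -0.167]
contact_force: [0.4, 0.7, -4.4]
grip_width: 17.3
finger_force: 59.8
pan [500.6 -83.4 128.6] lip [ 523.4 -173.3  105.6] [-0.342 -0.002  0.94 ]
t 11.18 pitch 25 offset [-0.0079 -0.0001 -0.0113] twist [-0.09  5.   -0.21] tcp [478.   9. 199.]
t 11.18 pitch 30 offset [-0.0194 -0.0002 -0.0234] twist [-0.09 10.   -0.23] tcp [480.  -0. 213.]
t 11.18 pitch 35 offset [-0.032  -0.0002 -0.0345] twist [-0.09 15.   -0.25] tcp [483. -11. 226.]
t 11.18 pitch 40 offset [-0.0461 -0.0002 -0.0463] twist [-0.1  20.   -0.26] tcp [486. -22. 240.]
t 11.18 pitch 50 offset [-0.0771 -0.0003 -0.0661] twist [-0.1 30.  -0.3] tcp [493. -48. 265.]
t 11.18 pitch 60 offset [-0.111  -0.0003 -0.0802] twist [-0.1  40.   -0.33] tcp [500. -78. 285.]
[ 0.29  0.37 -0.65  2.02  0.51  0.91 -0.41]
```

```bash
python3 -m jog '[{"offset":[-0.003,0,-0.004],"twist":[0,2,0]},{"offset":[-0.006,0,-0.008],"twist":[0,3.5,0]},{"offset":[-0.008,0,-0.0113],"twist":[0,5,0]},{"offset":[-0.0115,0,-0.0155],"twist":[0,6.7,0]},{"offset":[-0.0155,0,-0.0195],"twist":[0,8.3,0]},{"offset":[-0.0194,0,-0.0234],"twist":[0,10,0]}]'; python3 -c "
from h import *
pannow()
t=snap('top','t7');cv2.imwrite('pics/l7.png',np.vstack([cv2.resize(cv2.imread(f'pics/{k}.png')[150:270,240:430],(475,300)) for k in('t6','t7')]))
for p,z in((35,98),(40,98),(45,98),(50,98),(60,98)): pangoal(LIP,[524,-173,z],p)
print(np.round(r.read_state()['joints'],2))"
```

```text
t: 11.92
ee_pos: [479.4, 1.4, 212.1]
tcp_rot: [-1.924, -2.479, 0.008]
contact_force: [-0.7, -0.2, -4.2]
grip_width: 17.2
finger_force: 59.8
pan [501.1 -86.8 137.8] lip [ 522.5 -171.4   99. ] [-0.499 -0.003  0.867]
t 11.97 pitch 35 offset [-0.0112  0.0001 -0.0139] twist [-0.16  5.05 -0.2 ] tcp [483. -11. 226.]
t 11.97 pitch 40 offset [-0.023   0.0001 -0.028 ] twist [-0.16 10.05 -0.22] tcp [486. -22. 240.]
t 11.97 pitch 45 offset [-0.036  0.    -0.041] twist [-0.16 15.05 -0.25] tcp [489. -35. 253.]
t 11.97 pitch 50 offset [-0.0501 -0.     -0.0529] twist [-0.17 20.05 -0.27] tcp [493. -48. 265.]
t 11.97 pitch 60 offset [-0.0811 -0.0001 -0.0726] twist [-0.17 30.05 -0.31] tcp [500. -78. 285.]
[ 0.5   0.36 -0.72  1.96  0.29  0.93 -0.11]
```

View pics/l7.png

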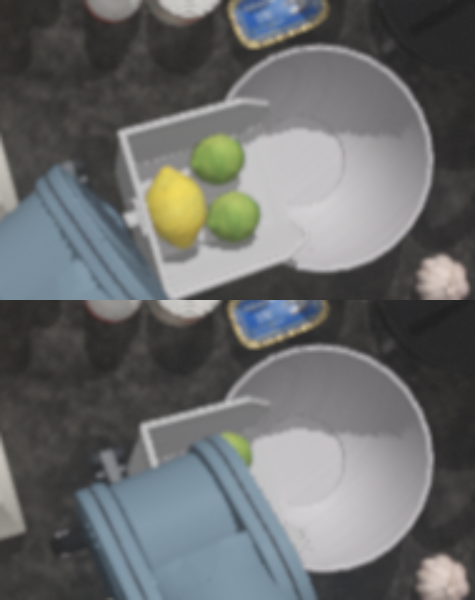

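Both shots show the fruit still in the pan at 30° and the bowl unmoved. I'll keep tipping slowly, with the lip a little lower.

```bash
python3 -c "
from h import *
for p,z in((35,92),(40,86),(45,84)): pangoal(LIP,[524,-173,z],p)"; python3 -m jog '[{"offset":[-0.0025,0,-0.001],"twist":[0,1.5,0]},{"offset":[-0.005,0,-0.003],"twist":[0,2.5,0]},{"offset":[-0.0075,0,-0.0055],"twist":[0,3.7,0]},{"offset":[-0.0105,0,-0.008],"twist":[0,5,0]},{"offset":[-0.0105,0,-0.008],"twist":[0,5,0]}]'; python3 -c "
from h import *
pannow()
t=snap('top','t8')
for p,z in((37,89),(40,86),(45,84),(50,84),(60,84)): pangoal(LIP,[524,-173,z],p)"
```

```text
t 11.97 pitch 35 offset [-0.0112  0.0002 -0.0079] twist [-0.16  5.05 -0.2 ] tcp [483. -11. 220.]
t 11.97 pitch 40 offset [-0.023   0.0001 -0.016 ] twist [-0.16 10.05 -0.22] tcp [486. -22. 228.]
t 11.97 pitch 45 offset [-0.036   0.0001 -0.027 ] twist [-0.16 15.05 -0.25] tcp [489. -35. 239.]
t: 12.6
ee_pos: [483.0, -9.3, 220.0]
tcp_rot: [-1.885, -2.422, -0.077]
contact_force: [-0.4, -0.7, -3.6]
grip_width: 17.4
finger_force: 59.8
pan [502.9 -90.8 138. ] lip [ 523.2 -171.9   91.8] [-0.573 -0.002  0.819]
t 12.65 pitch 37 offset [-0.0061 -0.0003 -0.0037] twist [-0.1   2.04 -0.18] tcp [484. -15. 223.]
t 12.65 pitch 40 offset [-0.0129 -0.0003 -0.0097] twist [-0.1   5.04 -0.19] tcp [486. -22. 228.]
t 12.65 pitch 45 offset [-0.0249 -0.0004 -0.0218] twist [-0.11 10.04 -0.21] tcp [489. -35. 239.]
t 12.65 pitch 50 offset [-0.0379 -0.0004 -0.0348] twist [-0.11 15.04 -0.23] tcp [493. -48. 251.]
t 12.65 pitch 60 offset [-0.067  -0.0005 -0.0572] twist [-0.11 25.03 -0.27] tcp [500. -78. 271.]
```

```bash
python3 -m jog '[{"offset":[-0.0035,0,-0.002],"twist":[0,1,0]},{"offset":[-0.006,0,-0.0037],"twist":[0,2,0]},{"offset":[-0.0085,0,-0.006],"twist":[0,3,0]},{"offset":[-0.0107,0,-0.008],"twist":[0,4,0]},{"offset":[-0.013,0,-0.01],"twist":[0,5,0]},{"offset":[-0.013,0,-0.01],"twist":[0,5,0]}]'
cat > fr.py <<'E'
from h import *
import sys
pannow()
t=snap('top',sys.argv[1]);hsv=cv2.cvtColor(t['img'],cv2.COLOR_RGB2HSV)
for n,lo,hi in(('lemon',(20,120,120),(33,255,255)),('lime',(34,110,40),(60,255,255))):
    k=cv2.inRange(hsv,lo,hi); k[:165]=0;k[265:]=0;k[:,:230]=0;k[:,425:]=0
    for c in cv2.findContours(k,0,2)[0]:
        if cv2.contourArea(c)>20: print(n,cv2.contourArea(c),cv2.minEnclosingCircle(c)[0],onz(t,*cv2.minEnclosingCircle(c)[0],35).round())
print('grip',np.round(r.read_state()['contact_force'],1),np.round(r.read_state()['ft_torque'],2))
E
python3 fr.py t9; python3 -c "
from h import *
for p,z in((45,84),(50,84),(55,84),(60,84)): pangoal(LIP,[524,-173,z],p)"
```

```text
t: 13.4
ee_pos: [486.6, -22.5, 228.9]
tcp_rot: [-1.841, -2.365, -0.156]
contact_force: [0.3, 1.1, -1.6]
grip_width: 17.3
finger_force: 60.2
pan [504.7 -96.9 139.9] lip [ 523.9 -173.7   86.6] [-0.642 -0.002  0.766]
grip [ 0.3  0.4 -1.6] [-0.06 -0.02  0.03]
t 13.45 pitch 45 offset [-0.0108 -0.0005 -0.0127] twist [-0.08  5.04 -0.2 ] tcp [489. -35. 239.]
t 13.45 pitch 50 offset [-0.0227 -0.0006 -0.0268] twist [-0.08 10.04 -0.22] tcp [493. -48. 251.]
t 13.45 pitch 55 offset [-0.0357 -0.0006 -0.0398] twist [-0.08 15.04 -0.23] tcp [496. -63. 262.]
t 13.45 pitch 60 offset [-0.0498 -0.0006 -0.0517] twist [-0.09 20.04 -0.25] tcp [500. -78. 271.]
```

```bash
python3 -m jog '[{"offset":[0,0,0],"twist":[0,0,0]},{"offset":[0,0,0],"twist":[0,0,0]}]'; python3 -c "
from h import *
s=snap('side','s9');t=snap('top','t10');w=optics.get_image('wrist')
cv2.imwrite('pics/l9.png',np.hstack([cv2.resize(cv2.imread('pics/s9.png')[60:260,200:400],(300,300)),cv2.resize(cv2.imread('pics/t10.png')[140:290,220:430],(420,300)),np.zeros((300,20,3),'uint8')]))"
```

```text
t: 13.7
ee_pos: [486.1, -21.5, 228.8]
tcp_rot: [-1.838, -2.367, -0.155]
contact_force: [0.1, 0.3, -2.4]
grip_width: 17.1
finger_force: 60.2
```

View pics/l9.png

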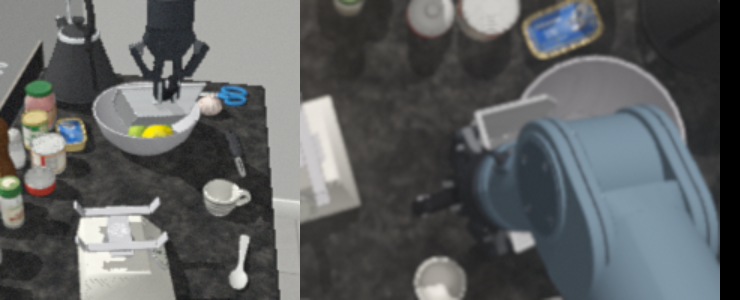

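The side view shows the lemon and at least one lime inside the bowl. I'll tip a little further, with the lip slightly higher, to make sure the pan is empty.

```bash
python3 -c "
from h import *
for p,z in((47,95),(55,105)): pangoal(LIP,[524,-173,z],p)"; python3 -m jog '[{"offset":[-0.003,0,-0.006],"twist":[0,2,0]},{"offset":[-0.007,0,-0.012],"twist":[0,4,0]},{"offset":[-0.011,0,-0.02],"twist":[0,6,0]},{"offset":[-0.015,0,-0.028],"twist":[0,8,0]},{"offset":[-0.02,0,-0.037],"twist":[0,10,0]},{"offset":[-0.025,0,-0.046],"twist":[0,12,0]},{"offset":[-0.028,0,-0.053],"twist":[0,13.5,0]},{"offset":[-0.032,0,-0.06],"twist":[0,15,0]}]'; python3 fr.py t11;  python3 -c "
from h import *
for p,z in((40,160),(20,200),(0,240)): pangoal(LIP,[515,-140,z],p)"
```

```text
t 13.85 pitch 47 offset [-0.014  -0.0006 -0.0294] twist [-0.1   7.04 -0.15] tcp [490. -40. 255.]
t 13.85 pitch 55 offset [-0.0325 -0.0007 -0.0607] twist [-0.11 15.04 -0.18] tcp [496. -63. 283.]
t: 14.85
ee_pos: [496.9, -62.6, 282.7]
tcp_rot: [-1.7, -2.186, -0.373]
contact_force: [-0.0, 0.1, -2.5]
grip_width: 17.4
finger_force: 60.2
pan [ 508.7 -111.9  176.9] lip [ 523.8 -172.6  104.7] [-0.82  -0.003  0.573]
grip [ 0.4 -2.1 -2.2] [-0.49 -0.23 -0.03]
t 14.9 pitch 40 offset [ 0.0787 -0.0016  0.0153] twist [-1.000e-02 -1.506e+01 -2.600e-01] tcp [477.  11. 302.]
t 14.9 pitch 20 offset [ 0.1051 -0.0016  0.0518] twist [-3.000e-02 -3.506e+01 -1.900e-01] tcp [467.  49. 281.]
t 14.9 pitch 0 offset [ 0.106  -0.0015  0.087 ] twist [-4.000e-02 -5.506e+01 -1.100e-01] tcp [463.  64. 249.]
```

```bash
python3 -m jog '[{"offset":[0.02,0,0],"twist":[0,-3,0]},{"offset":[0.045,0,0.005],"twist":[0,-8,0]},{"offset":[0.078,-0.001,0.015],"twist":[0,-15,0]},{"offset":[0.09,-0.001,0.03],"twist":[0,-22,0]},{"offset":[0.1,-0.001,0.042],"twist":[0,-29,0]},{"offset":[0.105,-0.001,0.052],"twist":[0,-35,0]},{"offset":[0.106,-0.001,0.064],"twist":[0,-42,0]},{"offset":[0.106,-0.001,0.076],"twist":[0,-49,0]}]'; python3 fr.py t12; python3 -c "
from h import *
pangoal([0,0,0],[505,0,230],0)
s=snap('side','s12');hs=cv2.cvtColor(s['img'],cv2.COLOR_RGB2HSV)
for n,lo,hi in(('lemon',(20,120,120),(33,255,255)),('lime',(34,110,40),(60,255,255))):
    k=cv2.inRange(hs,lo,hi);k[:110]=0;k[165:]=0;k[:,:255]=0;k[:,340:]=0
    for c in cv2.findContours(k,0,2)[0]:
        if cv2.contourArea(c)>15: print('side',n,cv2.contourArea(c),cv2.minEnclosingCircle(c)[0],onz(s,*cv2.minEnclosingCircle(c)[0],35).round())
t=cv2.imread('pics/t12.png')
cv2.imwrite('pics/l12.png',np.hstack([cv2.resize(cv2.imread('pics/s12.png')[60:260,200:400],(320,320)),cv2.resize(t[140:290,220:430],(448,320))]))"
```

```text
t: 15.9
ee_pos: [464.1, 62.4, 258.5]
tcp_rot: [1.709, 2.201, -0.369]
contact_force: [-0.1, 0.4, -2.3]
grip_width: 17.2
finger_force: 60.2
pan [491.8 -47.4 227.9] lip [ 515.4 -140.   228.2] [-0.101  0.001  0.995]
lemon 145.5 (353.5, 224.5) [ 508. -200.   35.]
lime 135.0 (367.47296142578125, 226.35134887695312) [ 502. -237.   35.]
lime 132.5 (358.8783874511719, 208.68919372558594) [ 550. -216.   35.]
grip [-2.9  4.1 -3.1] [0.78 0.23 0.04]
t 15.95 pitch 0 offset [ 0.0402  0.0257 -0.0103] twist [ 0.11 -5.69  0.45] tcp [477. 112. 249.]
side lemon 113.5 (304.5, 149.0) [ 509. -207.   35.]
side lime 61.5 (291.129638671875, 145.6851806640625) [ 555. -218.   35.]
side lime 20.5 (307.5, 144.0) [ 502. -238.   35.]
```

View pics/l12.png

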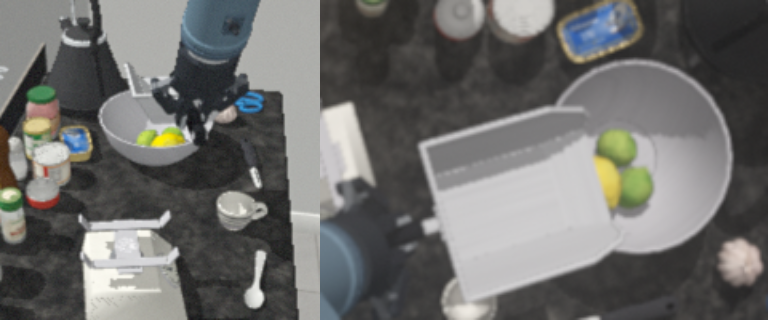

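All three fruits lie in the bowl at (600,180), (617,148) and (635,187) of the top crop, and the pan is empty. Next I return over the cradle, at the lifted pose.

```bash
python3 -c "
from h import *
pangoal([0,0,0],[531,174,185],0)"; python3 -m jog '[{"offset":[0.025,0.01,0],"twist":[0,-3,0]},{"offset":[0.05,0.025,-0.01],"twist":[0,-6,0]},{"offset":[0.075,0.04,-0.01],"twist":[0,-6,0]},{"offset":[0.1,0.05,-0.015],"twist":[0,-6,0]},{"offset":[0.125,0.06,-0.02],"twist":[0,-6,0]},{"offset":[0.15,0.075,-0.025],"twist":[0,-6,0]},{"offset":[0.17,0.085,-0.03],"twist":[0,-6,0]},{"offset":[0.18,0.09,-0.03],"twist":[0,-6,0]}]'; python3 -c "
from h import *
pangoal([0,0,0],[531,174,185],0);pannow()"
```

```text
t 16.0 pitch 0 offset [ 0.2066  0.0958 -0.0349] twist [ 0.02 -6.03  0.53] tcp [503. 286. 204.]
t: 17.0
ee_pos: [507.9, 255.5, 212.0]
tcp_rot: [1.655, 2.132, -0.447]
contact_force: [0.2, -1.2, -2.6]
grip_width: 17.3
finger_force: 60.2
t 17.0 pitch 0 offset [ 0.0309  0.0026 -0.0086] twist [-0.12 -0.12  0.02] tcp [503. 286. 204.]
pan [536.  143.2 192.7] lip [559.5  51.1 202.5] [-0.002 -0.002  1.   ]
```

```bash
python3 -m jog '[{"offset":[0.01,0.001,-0.003],"twist":[-0.1,-0.1,0]},{"offset":[0.02,0.0015,-0.006],"twist":[-0.1,-0.1,0]},{"offset":[0.027,0.002,-0.008],"twist":[-0.1,-0.1,0]},{"offset":[0.031,0.0025,-0.0085],"twist":[-0.1,-0.1,0]},{"offset":[0.031,0.0025,-0.0085],"twist":[-0.1,-0.1,0]},{"offset":[0.031,0.0025,-0.0085],"twist":[-0.1,-0.1,0]}]'
python3 - <<'E'
from h import *
pannow(); pangoal([0,0,0],[531,174,185],0)
s=r.read_state();w=snap('wrist','w13');t=snap('top','t13');d=snap('side','s13')
T=np.eye(4);T[:3,:3]=R.from_rotvec(s['tcp_rot']).as_matrix();T[:3,3]=s['ee_pos'];w['world_to_cam']=np.linalg.inv(T@w['mount'])
t4=cv2.imread('pics/t4.png',0);t13=cv2.imread('pics/t13.png',0);s4=cv2.imread('pics/s4.png',0);s13=cv2.imread('pics/s13.png',0)
O=np.array([531,174,185.]);P=panrot(0);ims=[]
for n,c in(('w13',w),('t13',t),('s13',d)):
    im=cv2.imread(f'pics/{n}.png')
    for q in((-82,75,52),(-82,-75,52),(95,50,10),(95,-50,10),(-99,0,50),(-191,0,36)):
        u=np.array(proj(c,O+P.apply(q)));cv2.drawMarker(im,tuple(np.round(u).astype(int).tolist()),(0,0,255),1,7,1)
    ims.append(im)
# pan shift between lift and return: phase correlation on visible pan area
# same arm pose in both: match crops of back rim left/right parts and the lip
for n,a,b,(x0,y0,x1,y1) in(('top rimR',t4,t13,(152,186,170,202)),('top rimL',t4,t13,(172,254,188,270)),('top lip',t4,t13,(240,195,262,225)),('side rim',s4,s13,(240,185,254,202))):
    m=cv2.matchTemplate(b[y0-8:y1+8,x0-8:x1+8],a[y0:y1,x0:x1],cv2.TM_CCOEFF_NORMED);print(n,np.array(cv2.minMaxLoc(m)[3])-8,cv2.minMaxLoc(m)[1])
a=cv2.resize(ims[0],(400,300));b=cv2.resize(ims[1][160:290,120:300],(400,289));c=cv2.resize(ims[2][120:290,220:360],(400,486))
L=np.vstack([a,b]);cv2.imwrite('pics/l13.png',np.hstack([L,np.vstack([c,np.zeros((103,400,3),'uint8')])]))
E
```

```text
t: 17.75
ee_pos: [502.2, 285.3, 204.0]
tcp_rot: [1.651, 2.128, -0.448]
contact_force: [-1.2, 0.1, -2.1]
grip_width: 17.2
finger_force: 60.2
pan [530.6 173.  185.2] lip [554.1  80.9 195.5] [0.003 0.    1.   ]
t 17.75 pitch 0 offset [ 0.0007  0.0007 -0.0005] twist [0.04 0.16 0.01] tcp [503. 286. 204.]
top rimR [1 0] 0.9796832203865051
top rimL [1 0] 0.9906980395317078
top lip [ 0 -1] 0.9992074370384216
side rim [0 0] 0.9834473729133606
```

View pics/l13.png

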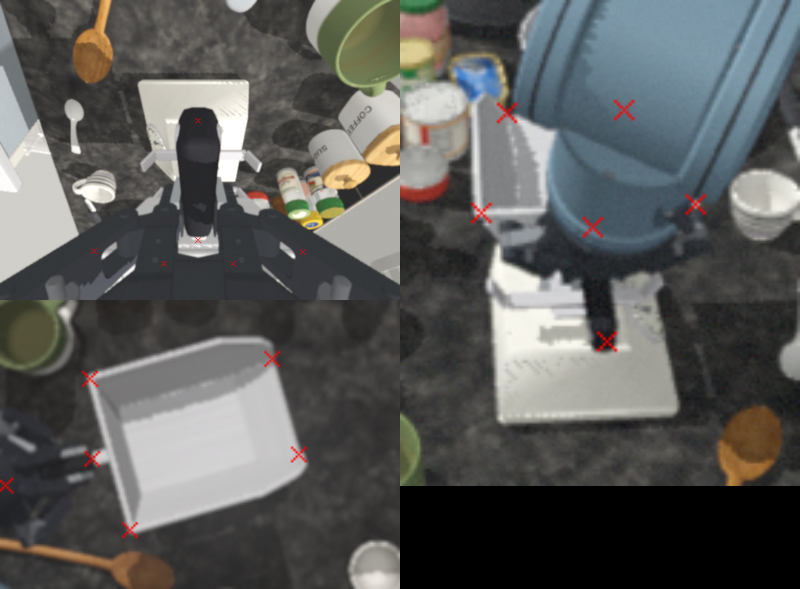

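The model markers fall on the pan's rim and lip in all three views, so the pan has not slipped in the grip. I can lower it straight down.

```bash
python3 -m jog '[{"offset":[0.006,0.0007,0.009],"twist":[0,0,0]},{"offset":[0.012,0.0007,0.02],"twist":[0,0,0]},{"offset":[0.018,0.0007,0.031],"twist":[0,0,0]},{"offset":[0.024,0.0007,0.041],"twist":[0,0,0]},{"offset":[0.029,0.0007,0.05],"twist":[0,0,0]},{"offset":[0.033,0.0007,0.056],"twist":[0,0,0]},{"offset":[0.035,0.0007,0.06],"twist":[0,0,0]},{"offset":[0.035,0.0007,0.06],"twist":[0,0,0]}]'; python3 -m jog '[{"offset":[0.001,0,0.002],"twist":[0,0,0]},{"offset":[0.002,0,0.0035],"twist":[0,0,0]},{"offset":[0.003,0,0.005],"twist":[0,0,0]},{"offset":[0.003,0,0.005],"twist":[0,0,0]},{"offset":[0.003,0,0.005],"twist":[0,0,0]}]'; python3 -c "
from h import *
pannow();print(np.round(r.read_state()['ft_torque'],2))"
```

```text
t: 18.9
ee_pos: [502.5, 285.9, 134.3]
tcp_rot: [1.651, 2.129, -0.448]
contact_force: [-0.3, -0.3, -1.8]
grip_width: 17.4
finger_force: 60.2
t: 19.52
ee_pos: [502.6, 286.1, 128.7]
tcp_rot: [1.65, 2.128, -0.447]
contact_force: [-0.1, 0.4, -0.5]
grip_width: 17.2
finger_force: 60.5
pan [531.  173.8 110. ] lip [554.6  81.8 120.2] [0.002 0.001 1.   ]
[ 0.54 -0.01  0.09]
```

```bash
python3 -m jog '[{"offset":[0.0005,0,0.0009],"twist":[0,0,0]},{"offset":[0.0005,0,0.0009],"twist":[0,0,0]}]'; python3 -m jog '[{"offset":[0,0,0],"twist":[0,0,0]},{"offset":[0,0,0],"twist":[0,0,0]},{"offset":[0,0,0],"twist":[0,0,0]},{"offset":[0,0,0],"twist":[0,0,0]},{"offset":[0,0,0],"twist":[0,0,0]},{"offset":[0,0,0],"twist":[0,0,0]}]' 0.0854; python3 -m jog '[{"offset":[-0.005,0,-0.009],"twist":[0,0,0]},{"offset":[-0.012,0,-0.02],"twist":[0,0,0]},{"offset":[-0.02,0,-0.035],"twist":[0,0,0]},{"offset":[-0.03,0,-0.052],"twist":[0,0,0]},{"offset":[-0.04,0,-0.07],"twist":[0,0,0]},{"offset":[-0.05,0,-0.087],"twist":[0,0,0]},{"offset":[-0.05,0,-0.1],"twist":[0,0,0]},{"offset":[-0.04,0,-0.13],"twist":[0,0,0]}]'
python3 - <<'E'
from h import *
t=snap('top','t14');d=snap('side','s14');s=r.read_state();w=snap('wrist','w14')
g=lambda n:cv2.imread(f'pics/{n}.png',0)
for n,a,b,(x0,y0,x1,y1) in(('top rimR',g('top0'),g('t14'),(158,190,176,204)),('top rimL',g('top0'),g('t14'),(176,252,192,268)),('top lip',g('top0'),g('t14'),(240,195,262,240)),('side rimL',g('side0'),g('s14'),(242,212,256,232)),('side rimR',g('side0'),g('s14'),(312,208,326,228)),('side frontL',g('side0'),g('s14'),(242,172,258,190)),('bowl',g('top0'),g('t14'),(316,165,420,262)),('mug',g('top0'),g('t14'),(108,152,158,196)),('tin',g('top0'),g('t14'),(272,128,330,162))):
    m=cv2.matchTemplate(b[y0-8:y1+8,x0-8:x1+8],a[y0:y1,x0:x1],cv2.TM_CCOEFF_NORMED);print(n,np.array(cv2.minMaxLoc(m)[3])-8,round(cv2.minMaxLoc(m)[1],3))
E
```

```text
t: 19.77
ee_pos: [502.5, 286.1, 127.6]
tcp_rot: [1.65, 2.129, -0.447]
contact_force: [-0.3, 0.1, 1.2]
grip_width: 17.2
finger_force: 60.6
t: 20.52
ee_pos: [502.5, 286.0, 127.6]
tcp_rot: [1.651, 2.128, -0.447]
contact_force: [0.5, 0.9, 0.5]
grip_width: 85.4
finger_force: 0.0
t: 21.52
ee_pos: [495.6, 314.6, 260.4]
tcp_rot: [1.652, 2.126, -0.45]
contact_force: [-0.8, 0.6, 0.2]
grip_width: 85.1
finger_force: 0.0
top rimR [0 0] 0.989
top rimL [0 0] 0.995
top lip [0 0] 1.0
side rimL [ 0 -1] 0.984
side rimR [ 0 -1] 0.959
side frontL [ 0 -1] 0.906
bowl [0 0] 0.948
mug [0 0] 0.999
tin [0 0] 1.0
```

The pan sits where it started, about 1 px higher as expected for an empty pan. The bowl, mug and tin have not moved, and the gripper is clear.

```bash
python3 -m jog '[{"offset":[0,0,-0.01],"twist":[0,0,0]},{"offset":[0,0,-0.01],"twist":[0,0,0]},{"offset":[0,0,-0.01],"twist":[0,0,0]},{"offset":[0,0,-0.01],"twist":[0,0,0]}]' >/dev/null; python3 fr.py t15 && python3 -c "
from h import *
print(r.hand_in())"
```

```text
pan [522.5 207.8 249.7] lip [546.  115.8 259.9] [ 0.003 -0.     1.   ]
lemon 379.5 (350.0, 225.0) [ 507. -190.   35.]
lime 164.0 (367.0, 227.5) [ 499. -236.   35.]
lime 172.5 (358.7418212890625, 208.87254333496094) [ 549. -216.   35.]
grip [ 0.1 -0.7 -0.6] [0.53 0.13 0.05]
the job is handed in; nothing more can be done
None
```

I handed the job in at about 22 s: the lemon and both limes are in the bowl, and the empty pan is back in the cradle and released; the bowl, mug and tin show no movement in the camera images, and the hand-in gave no verdict.

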